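# Build up a three-part thrust bearing in its housing

## Robot

A 6-joint arm with a two-finger parallel gripper is mounted at the origin on a cart in front of the work surface, level with it; the furniture and walls round the work are solid. World frame = base frame: x ahead of the robot, y to its left, z up, the work surface at z = 0. Lengths are in m, angles in rad, forces in N, time in s.
With the tool pointing down it reaches from about 0.35 to 0.975 m from the base axis. Payload 4.9 kg.
Tool frame: the origin (TCP) lies midway between the tips of the shut fingers; the grasp point (between the pads) lies 19 mm behind it; z points along the fingers, y is the line along which they close (so a half turn about z gives the same grasp; the last joint's range is limited). The gripper opens to 85 mm and grips with 20 to 120 N. Pads are 22 mm wide; open, the fingers measure 114 mm over their backs; the gripper's body (76 mm by 85 mm) begins 54 mm behind the grasp point. The pads swing forward as they close: fully open they stand 13 mm farther back than shut.
Start: joints at [-1.359, 0.053, 1.613, -0, 1.476, -0.119], TCP at [0.203, -0.591, 0.231] pointing down, gripper open.
Joint ranges: [-3.01, 3.01], [-1.01, 2.22], [0.06, 2.58], [-1.02, 4.17], [0.09, 2.62], [-3.14, 3.14]. Speed limits (rad/s): [2.57, 2.57, 3.14, 3.14, 3.14, 3.14].

## Interface

Orientations are given as a rotation vector (axis times angle).
In Python, from station import ctrl gives the robot as it stands.
- The arm moves only by the shell command python3 -m handwheel 'ROWS' [FORCE]. ROWS is JSON, a list of rows, each an object with "gripper": the gripper command: -1 is fully open, 1 is shut, values between are in proportion; "offset": the shift along the tool's x, y, z in mm, a list of three; "rotation": the turn, a rotation vector about the tool's x, y, z in rad, a list of three. A call has exactly 8 rows; each row is the pose to reach, as a shift and turn from the pose commanded when the call began, along the tool's axes at that moment; what a row does not reach only later rows make up. A row lasts 1/8 s, in which the tool goes at most 62.5 mm and 10.7 degrees, less where a joint would pass 70% of its speed; a pose out of reach is approached as far as the arm can. A call with a gripper value outside its range is refused whole. The fingers move at their own pace and stop on an object; FORCE is the grip in N (left out, the last holds). Time passes only in rows, so rows that repeat a pose let the fingers close, or fill a call up. It gives the time, the measured TCP pose, the force, the opening and the grip force at its end, in the units of the state.
- ctrl.get_obs(): the state, without advancing time (a new reading comes with each control period).
- ctrl.get_image(name): name is "side" or "top" or "wrist"; returns a dict with "image" (420x560x3 uint8, red, green, blue), "fovy" (degrees; the focal length in pixels is half the picture's height over the tangent of half this angle, whatever the lens; pixels are square), "cx", "cy" (the principal point, pixels), "k1" (the pictures are not rectified: a ray, as slopes to the right and down, at radius r is drawn at 1 + k1 r^2 times it, then the intrinsics apply), "xyz" and "attitude" of the camera in the world. Camera axes: x right, y up, looking along -z (the intrinsics and any distortion apply to the point x, -y, -z); pixel columns grow to the right and rows downward; lengths in m; the calibration is good to about 2 mm. A picture is of the moment at which its call begins. There is no depth.
- ctrl.finish_job(): hands the job in; it is judged then, once.
The state is a dict: "t": time; "q": joint angles; "dq": joint speeds; "effort": joint torques, N m; "tool_pos": TCP position; "tool_rot": TCP orientation; "contact_force": force on the tool from outside, world axes, zero at the start; "wrist_torque": the same for the moment, N m; "opening": finger opening in m; "grip_force": force on a finger pad.
Only numpy, scipy, OpenCV 4.12 (cv2) and the standard library are available. Lean on these libraries where they do the work, as an engineer would, in place of code of your own. Each camera call takes 0.05 s, during which the arm holds its last target. There are 200 camera calls.

## Task

Fit the three-part thrust bearing that lies on the housing's machined face into the housing's bore: first the dark washer, down on the shoulder, then the brass ball cage, then the bright washer, each lying flat and fully home before the next one follows, so that the bright washer ends flush with the face. The parts are oiled and slippery, so slide them across the face into the bore rather than lifting them off it, and leave the screwdriver, the brass cup and the blue-lidded tin where they are.

Things in the scene. Friction and masses are not known exactly. Their poses are not given: they have to be found in the camera images.
- housing: Cast housing, fixed to the bench: grey body under a plain grey, flat, level machined face 58 mm above the bench. Origin: on the bore axis at bench height; z up. Along its own x the face reaches from -140 mm (robot's side) to +60 mm, along y from -135 to +135 mm; turned up to 0.3 rad. The small bolt holes in the face are closed to contact: rings slide over them.
- bore_mouth (a point): Centre of the bore's mouth, level with the machined face (58 mm above the bench). The bore is a round seat 54 mm wide, with a 1.5 mm chamfer at its mouth, 16 mm deep down to a flat shoulder; below the shoulder goes on a 22 mm hole. Everything here is oiled (friction about 0.2): a ring slid over the mouth tips in and drops by its weight; pushed on until it is over the bore, it lies down flat.
- dark_washer: Housing washer of the thrust bearing: plain flat ring of dark, almost black steel, 52 mm outside, 28 mm inside, 5 mm thick, 50 g. Origin: centre of its underside; z is its axis. Goes in first: underside on the shoulder, 16 mm below the face. The rings start flat on the face, left of, right of and on the robot's side of the bore, which one where varies, centres 85 to 110 mm from its axis.
- ball_cage: Ball cage of the thrust bearing: brass ring with a circle of 16 steel balls in it, 52 mm outside, 28 mm inside, 6 mm thick, 50 g. Origin: centre of its underside; z is its axis. Goes in second, on the dark washer: underside 11 mm below the face.
- bright_washer: Shaft washer of the thrust bearing: plain flat ring of bright ground steel, 52 mm outside, 28 mm inside, 5 mm thick, 50 g. Origin: centre of its underside; z is its axis. Goes in last, on the ball cage: underside 5 mm below the face, top flush with it.
- blue_tin: Round grey tin with a blue lid, 62 mm wide, 32 mm high, loose on the bench left of the housing. Origin: centre of its underside. A bystander.
- brass_cup: Small brass cup, 45 mm wide, 25 mm high, loose on the bench left of the housing. Origin: centre of its underside. A bystander.
- driver_blue: Screwdriver with a blue handle, 174 mm long, 27 mm thick, loose on the bench right of the housing. Origin: under its middle; it lies along its x. A bystander.
Not all that is in view belongs to the job. There is more than one size of the dark_washer; the one meant has the size given above. Of the things shaped like the ball_cage, the brass one is meant.

How it is judged:
By the outcome, as a careful person would: the job done as asked, in the order asked, and still so for the second after the job is handed in, with the robot touching nothing.
It also fails if it takes over 72 s, if anything falls off the work surface, if the arm or the gripper's body presses on something with over 40 N, if the wrist force passes 120 N, or if a joint passes its speed limit or range.

## Working session

There is one attempt and no reset: what is moved stays moved. The work goes in short steps, Python scripts to look and compute and a shell command to move; the robot and the scene stay as the last step left them, time stands still between calls to the robot, and variables do not carry over. Pictures are saved under pics/ and viewed, at most 10 in all, crops included, and the job is handed in when it is done.

```bash
mkdir -p pics; ls; cat > h.py <<'E'
import numpy as np, cv2
from scipy.spatial.transform import Rotation as R
from station import ctrl
def rot(c):
    a=np.array(c["attitude"],float)
    if a.shape==(3,3): return a
    return (R.from_rotvec(a) if a.size==3 else R.from_quat(a)).as_matrix()
def K(c):
    h,w=c["image"].shape[:2]; f=h/2/np.tan(np.radians(c["fovy"])/2)
    return np.array([[f,0,c["cx"]],[0,f,c["cy"]],[0,0,1.]]),np.array([c["k1"],0,0,0.])
def ray(c,px,z):
    k,d=K(c); u=cv2.undistortPoints(np.array(px,float).reshape(-1,1,2),k,d).reshape(-1,2)
    v=np.c_[u[:,0],-u[:,1],-np.ones(len(u))]@rot(c).T; o=np.array(c["xyz"])
    return o+v*((z-o[2])/v[:,2])[:,None]
def proj(c,P):
    p=(np.atleast_2d(P)-np.array(c["xyz"]))@rot(c); k,d=K(c)
    p=p*[1,-1,-1]
    return cv2.projectPoints(p.reshape(-1,1,3),np.zeros(3),np.zeros(3),k,d)[0].reshape(-1,2)
def shot(n,f=None):
    c=ctrl.get_image(n)
    if f: cv2.imwrite("pics/"+f,c["image"][:,:,::-1])
    return c
E
python3 - <<'E'
from h import *
for n in("top","side"):
    c=shot(n,n+"0.png"); print(n,{k:v for k,v in c.items() if k!="image"})
print(ctrl.get_obs())
E
```

```text
pics
top {'fovy': 45.52999134996523, 'cx': 278.4200434410818, 'cy': 215.26562621658576, 'k1': 0.05883538809246551, 'xyz': array([0.40102775, 0.00620367, 1.09654877]), 'attitude': array([ 0.09154693, -0.12011126, -1.55921206])}
side {'fovy': 50.544472725787685, 'cx': 291.2388153526172, 'cy': 207.91527461528793, 'k1': 0.022431832025411106, 'xyz': array([0.17002656, 0.88354798, 0.57879215]), 'attitude': array([ 0.24976714, -1.41919492, -2.41412915])}
{'t': 0.1, 'q': array([-1.35898100e+00,  5.32874649e-02,  1.61412079e+00,  1.14989552e-05,
        1.47601049e+00, -1.19011146e-01]), 'dq': array([ 0.00013471, -0.00151894, -0.00230842, -0.00084633, -0.00075023,
        0.00072677]), 'effort': array([ 1.43990357e-03, -3.94904780e+01, -3.71363175e+01, -1.09385141e-05,
        3.93430601e-03, -1.61505369e-05]), 'tool_pos': array([ 0.2028958 , -0.59056797,  0.2302095 ]), 'tool_rot': array([-3.09691169e+00, -5.16992312e-01,  1.15025672e-04]), 'contact_force': array([-0.31423292,  0.25229199, -0.37673436]), 'wrist_torque': array([-0.02156263, -0.00176547, -0.00848304]), 'grip_force': 0.0, 'opening': 0.08512535582937297}
```

View pics/top0.png

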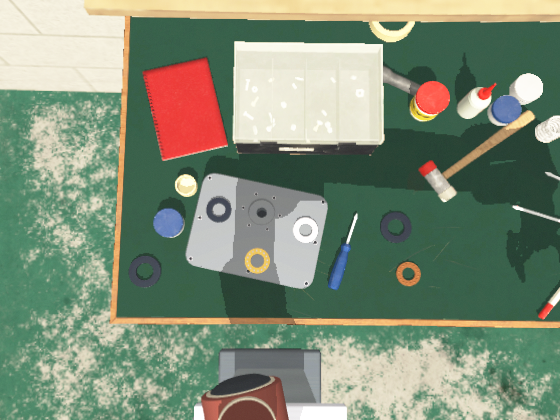

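View pics/side0.png

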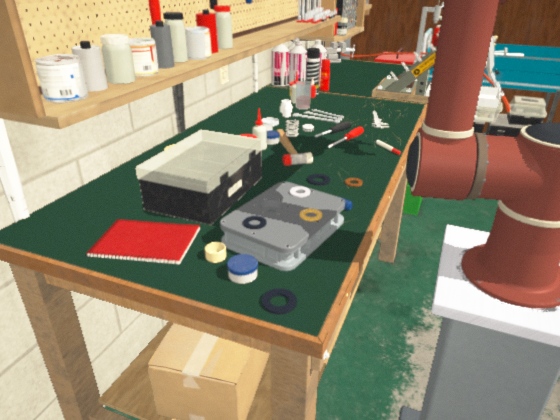

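The top view shows the bore at about (261,212). The dark washer is at (218,209), the brass cage at (257,261) and the bright washer at (305,230), all on the face. The decoy rings lie on the bench at (145,270), (395,227) and (408,273). The side view agrees.

```bash
cat >> h.py <<'E'
def rect(c,z,x0,x1,y0,y1,s=0.0005):
    # picture of plane z: rows go down with -x, columns right with -y
    xs=np.arange(x1,x0,-s); ys=np.arange(y1,y0,-s)
    X,Y=np.meshgrid(xs,ys,indexing="ij")
    m=proj(c,np.c_[X.ravel(),Y.ravel(),np.full(X.size,z)]).astype(np.float32).reshape(*X.shape,2)
    return cv2.remap(c["image"],m[...,0],m[...,1],cv2.INTER_CUBIC)
E
python3 - <<'E'
from h import *
c=shot("top"); 
px=[[261,212],[218,209],[257,261],[305,230],[209,174],[328,201],[306,289],[186,261]]
print(ray(c,px,0.058)[:,:2].round(4))
b=ray(c,[[261,225]],0.058)[0]
x0,x1,y0,y1=b[0]-.15,b[0]+.13,b[1]-.19,b[1]+.19
x0,x1,y0,y1=[round(v,3) for v in(x0,x1,y0,y1)]
im=rect(c,0.058,x0,x1,y0,y1); print(x0,x1,y0,y1,im.shape)
W=lambda p:(round(x1-p[1]*.0005,4),round(y1-p[0]*.0005,4))
cv2.imwrite("pics/rect0.png",im[:,:,::-1])
# face: not green
r,g,bl=[im[:,:,i].astype(int) for i in range(3)]
m=((g-r<12)&(r>50)).astype(np.uint8)
m=cv2.morphologyEx(m,cv2.MORPH_CLOSE,np.ones((45,45))); m=cv2.morphologyEx(m,cv2.MORPH_OPEN,np.ones((61,61)))
ct=max(cv2.findContours(m,0,2)[0],key=cv2.contourArea); rr=cv2.minAreaRect(ct)
print("rect",W(rr[0]),rr[1],rr[2])
hsv=cv2.cvtColor(im,cv2.COLOR_RGB2HSV)
for n,mm in(("brass",(hsv[...,1]>90)&(abs(hsv[...,0].astype(int)-20)<8)),("bright",im.min(2)>225),("dark",im.max(2)<75)):
    for k in cv2.findContours(mm.astype(np.uint8),0,2)[0]:
        if cv2.contourArea(k)>400:
            e=cv2.minEnclosingCircle(k); f=cv2.fitEllipse(k); print(n,W(e[0]),round(e[1]*1.,1),W(f[0]),np.round(f[1],1))
E
```

```text
[[ 0.5486  0.0244]
 [ 0.554   0.1143]
 [ 0.4463  0.0313]
 [ 0.5116 -0.0679]
 [ 0.6285  0.1349]
 [ 0.5735 -0.1164]
 [ 0.3899 -0.07  ]
 [ 0.4452  0.1772]]
0.371 0.651 -0.166 0.214 (560, 760, 3)
rect (np.float64(0.5169), np.float64(0.0581)) (643.906494140625, 401.72137451171875) 11.633633613586426
brass (np.float64(0.4476), np.float64(0.0318)) 53.3 (np.float64(0.4477), np.float64(0.0317)) [103.9 104.5]
bright (np.float64(0.5045), np.float64(-0.1608)) 35.3 (np.float64(0.5035), np.float64(-0.1611)) [ 8.6 80.1]
bright (np.float64(0.511), np.float64(-0.0695)) 56.0 (np.float64(0.5117), np.float64(-0.0684)) [103.4 106.3]
bright (np.float64(0.609), np.float64(0.1786)) 30.9 (np.float64(0.6113), np.float64(0.1793)) [34.2 60.8]
dark (np.float64(0.3972), np.float64(0.0412)) 146.5 (np.float64(0.3883), np.float64(0.044)) [100.2 339. ]
dark (np.float64(0.4705), np.float64(-0.1403)) 139.5 (np.float64(0.4708), np.float64(-0.1386)) [ 20.3 241.5]
dark (np.float64(0.547), np.float64(0.0237)) 18.7 (np.float64(0.5462), np.float64(0.0236)) [29.  36.2]
dark (np.float64(0.5565), np.float64(0.199)) 53.3 (np.float64(0.5588), np.float64(0.1969)) [ 41.8 111.5]
dark (np.float64(0.6228), np.float64(0.1797)) 44.0 (np.float64(0.6262), np.float64(0.18)) [68.  79.1]
dark (np.float64(0.631), np.float64(-0.0092)) 315.2 (np.float64(0.6377), np.float64(-0.0129)) [147.8 689.8]
```

View pics/rect0.png

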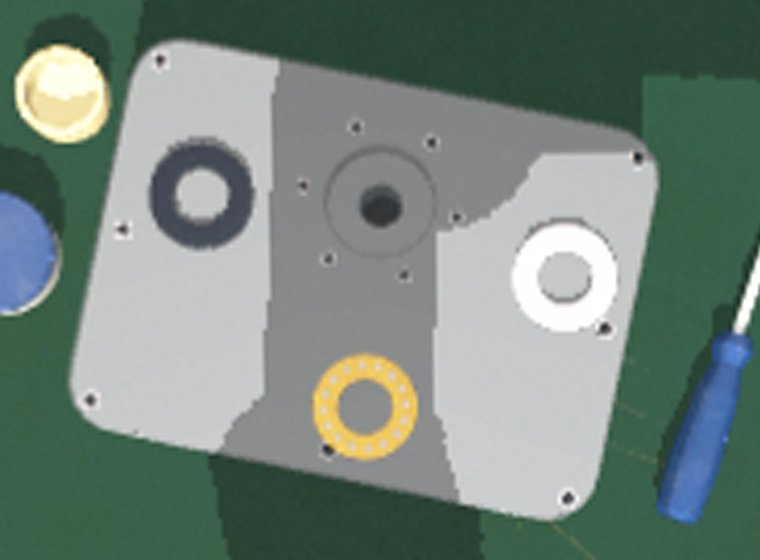

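```bash
python3 -m handwheel '[{"gripper":-0.46,"offset":[40,-39,0],"rotation":[0,0,0.05]},{"gripper":-0.46,"offset":[80,-78,0],"rotation":[0,0,0.15]},{"gripper":-0.46,"offset":[120,-117,0],"rotation":[0,0,0.25]},{"gripper":-0.46,"offset":[160,-156,0],"rotation":[0,0,0.331]},{"gripper":-0.46,"offset":[200,-195,0],"rotation":[0,0,0.331]},{"gripper":-0.46,"offset":[240,-234,0],"rotation":[0,0,0.331]},{"gripper":-0.46,"offset":[280,-273,0],"rotation":[0,0,0.331]},{"gripper":-0.46,"offset":[280,-273,0],"rotation":[0,0,0.331]}]' 20
```

```text
t: 1.15
tool_pos: [0.3801, -0.2392, 0.2311]
tool_rot: [-3.141, -0.009, -0.0]
contact_force: [0.4, -0.7, 0.2]
opening: 0.0626
grip_force: 0.0
```

```bash
python3 -m handwheel '[{"gripper":-0.46,"offset":[27,-55,0],"rotation":[0,0,0]},{"gripper":-0.46,"offset":[54,-110,0],"rotation":[0,0,0]},{"gripper":-0.46,"offset":[81,-165,10],"rotation":[0,0,0]},{"gripper":-0.46,"offset":[108,-220,30],"rotation":[0,0,0]},{"gripper":-0.46,"offset":[135,-275,50],"rotation":[0,0,0]},{"gripper":-0.46,"offset":[160,-325,70],"rotation":[0,0,0]},{"gripper":-0.46,"offset":[173.5,-352,90],"rotation":[0,0,0]},{"gripper":-0.46,"offset":[173.5,-352,90],"rotation":[0,0,0]}]' 20
python3 - <<'E'
from h import *
c=shot("wrist","w1.png"); o=ctrl.get_obs(); print(o["tool_pos"],o["tool_rot"],c["xyz"],c["fovy"])
print(proj(c,[[.5538,.1125,.063],[.5495,.024,.058],o["tool_pos"]]))
E
```

```text
t: 2.15
tool_pos: [0.5519, 0.1103, 0.1385]
tool_rot: [3.141, 0.003, -0.008]
contact_force: [0.6, -0.2, -1.0]
opening: 0.0624
grip_force: 0.0
[0.55233869 0.10938289 0.13987089] [ 3.14068381e+00  4.07304535e-04 -4.56897239e-03] [0.62141126 0.11054282 0.28104782] 64.79510461855453
[[278.79624838 215.23685588]
 [402.47225633 219.08850677]
 [283.99979929 266.77817394]]
```

View pics/w1.png

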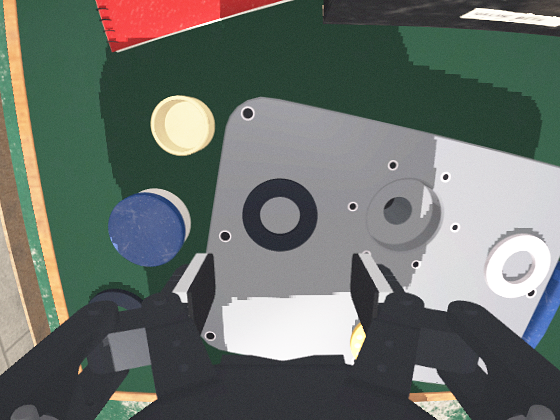

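The wrist view shows the dark washer at (280,215) and the bore at (403,214), both where I predicted them. The fingertips are near (213,255) and (354,254). I'll use those to estimate how high the tips sit.

```bash
python3 - <<'E'
from h import *
c=shot("wrist"); o=ctrl.get_obs(); T=np.array(o["tool_pos"]); print(T)
C=np.array(c["xyz"])
for px,s in(([213,254],1),([190,254],1),([354,254],-1),([373,252],-1)):
    p=ray(c,[px],0)[0]; d=p-C
    for w in(.031,.0455):
        y=T[1]+s*w; q=C+d*(y-C[1])/d[1]; print(px,w,(q-T).round(4))
g=cv2.resize(c["image"][235:310,165:395],None,fx=3,fy=3)
# refine dark ring & bore in rectified picture
im=rect(c,.063,.52,.59,.075,.15); k=max(cv2.findContours((im.max(2)<75).astype(np.uint8),0,2)[0],key=cv2.contourArea)
f=cv2.fitEllipse(k); print("dark",.59-f[0][1]*.0005,.15-f[0][0]*.0005,f[1])
im=rect(c,.058,.51,.59,-.015,.065); cv2.imwrite("pics/b1.png",cv2.resize(im[:,:,::-1],None,fx=3,fy=3))
E
```

```text
[0.55273689 0.10886908 0.14096871]
[213, 254] 0.031 [0.0095 0.031  0.0072]
[213, 254] 0.0455 [-0.0189  0.0455 -0.057 ]
[190, 254] 0.031 [0.0244 0.031  0.0412]
[190, 254] 0.0455 [ 0.0032  0.0455 -0.0068]
[354, 254] 0.031 [ 0.0101 -0.031   0.0085]
[354, 254] 0.0455 [-0.0168 -0.0455 -0.0524]
[373, 252] 0.031 [ 0.023  -0.031   0.0362]
[373, 252] 0.0455 [ 0.0021 -0.0455 -0.012 ]
dark 0.553575511932373 0.11215273284912108 (102.09208679199219, 103.59355926513672)
```

View pics/b1.png

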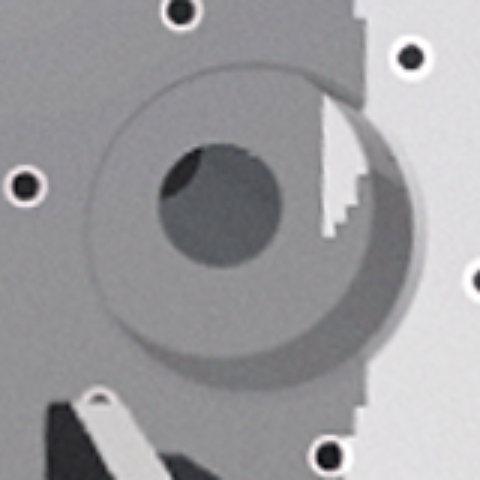

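```bash
python3 -m handwheel '[{"gripper":-0.46,"offset":[1,-3,20],"rotation":[0,0,0]},{"gripper":-0.46,"offset":[1,-3,40],"rotation":[0,0,0]},{"gripper":-0.46,"offset":[1,-3,55],"rotation":[0,0,0]},{"gripper":-0.46,"offset":[1,-3,65],"rotation":[0,0,0]},{"gripper":-0.46,"offset":[1,-3,72],"rotation":[0,0,0]},{"gripper":-0.46,"offset":[1,-3,78],"rotation":[0,0,0]},{"gripper":-0.46,"offset":[1,-3,78],"rotation":[0,0,0]},{"gripper":-0.46,"offset":[1,-3,78],"rotation":[0,0,0]}]' 20
python3 - <<'E'
from h import *
for i in range(4):
    c=shot("wrist","w2.png"); o=ctrl.get_obs(); print(o["tool_pos"].round(4),o["contact_force"].round(1))
E
```

```text
t: 3.25
tool_pos: [0.5541, 0.1131, 0.0638]
tool_rot: [-3.142, 0.0, -0.001]
contact_force: [-0.4, 0.2, 0.0]
opening: 0.0627
grip_force: 0.0
[0.5542 0.1131 0.0639] [0.2 0.3 0.2]
[0.5541 0.1131 0.0639] [0.4 0.8 0.2]
[0.5541 0.1131 0.0638] [-0.  -0.2  0.2]
[0.554  0.1131 0.0637] [0.3 0.7 0.4]
```

View pics/w2.png

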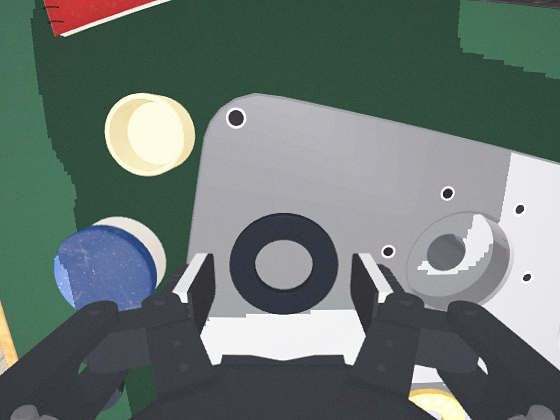

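The washer, at (284,264), is centred between the tips at x 213 and 354. Next I lower the gripper and close it.

```bash
python3 -m handwheel '[{"gripper":-0.46,"offset":[0,0,5],"rotation":[0,0,0]},{"gripper":-0.46,"offset":[0,0,9],"rotation":[0,0,0]},{"gripper":-0.3,"offset":[0,0,9],"rotation":[0,0,0]},{"gripper":-0.24,"offset":[0,0,9],"rotation":[0,0,0]},{"gripper":-0.15,"offset":[0,0,9],"rotation":[0,0,0]},{"gripper":-0.15,"offset":[0,0,9],"rotation":[0,0,0]},{"gripper":-0.15,"offset":[0,0,9],"rotation":[0,0,0]},{"gripper":-0.15,"offset":[0,0,9],"rotation":[0,0,0]}]' 20
```

```text
t: 4.45
tool_pos: [0.5544, 0.1131, 0.055]
tool_rot: [-3.141, 0.0, -0.002]
contact_force: [-0.5, 0.8, 5.7]
opening: 0.0504
grip_force: 23.9
```

```bash
python3 -m handwheel '[{"gripper":-0.15,"offset":[0,0,-0.5],"rotation":[0,0,0]},{"gripper":-0.15,"offset":[0,10,-0.5],"rotation":[0,0,0]},{"gripper":-0.15,"offset":[-1,25,-0.5],"rotation":[0,0,0]},{"gripper":-0.15,"offset":[-1,40,-0.5],"rotation":[0,0,0]},{"gripper":-0.15,"offset":[-2,55,-0.5],"rotation":[0,0,0]},{"gripper":-0.15,"offset":[-2,65,-0.5],"rotation":[0,0,0]},{"gripper":-0.15,"offset":[-3,70,-0.5],"rotation":[0,0,0]},{"gripper":-0.15,"offset":[-3,70,-0.5],"rotation":[0,0,0]}]' 20
python3 - <<'E'
from h import *
c=shot("wrist","w3.png"); o=ctrl.get_obs(); print(o["tool_pos"].round(4),o["contact_force"].round(1))
print(proj(c,[[.5508,.0233,.058]]))
E
```

```text
t: 5.45
tool_pos: [0.5507, 0.0416, 0.055]
tool_rot: [3.14, -0.002, 0.0]
contact_force: [-0.6, -2.2, 4.3]
opening: 0.0505
grip_force: 24.4
[0.5507 0.0416 0.055 ] [-0.4 -1.1  6.1]
[[321.3295272  268.73808368]]
```

View pics/w3.png

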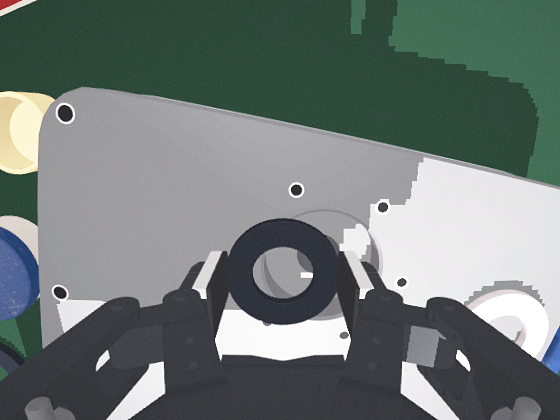

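The ring is held at (283,271), partly over the bore. I can see the bore's top edge near row 209 and its right edge near column 383, and the bolt holes at (296,190), (383,208) and (402,282).

```bash
python3 - <<'E'
from h import *
c=shot("wrist"); im=c["image"]
H=np.array([[296.5,190],[383,208],[402,282]])
P=ray(c,H,.058)[:,:2]; print(P)
# circumcircle centre
A=2*(P[1:]-P[0]); b=(P[1:]**2).sum(1)-(P[0]**2).sum(); ctr=np.linalg.solve(A,b); print("bore",ctr,np.linalg.norm(P-ctr,axis=1))
for z in(.063,.064):
    k=max(cv2.findContours(cv2.morphologyEx((im.max(2)<62).astype(np.uint8)[200:340,215:352],cv2.MORPH_OPEN,np.ones((3,3))),0,2,offset=(215,200))[0],key=cv2.contourArea)
    h=k.reshape(-1,2); w=ray(c,h[h[:,1]<300],z)[:,:2]
    # algebraic circle fit
    s=np.linalg.lstsq(np.c_[2*w,np.ones(len(w))],(w**2).sum(1),rcond=None)[0]; print("ring",s[:2],np.sqrt(s[2]+s[0]**2+s[1]**2))
    w=ray(c,[[283,218],[283,325],[227.5,271],[339,271]],z); print(w[:2,0].mean(),w[2:,1].mean(),w.round(4)[:,:2].tolist())
t=shot("top"); print(ctrl.get_obs()["tool_pos"])
E
```

```text
[[ 0.58823299  0.0353217 ]
 [ 0.58013472 -0.00311681]
 [ 0.5434991  -0.01559808]]
bore [0.55074279 0.02314785] [0.03941723 0.03941723 0.03941723]
ring [0.55022399 0.01642838] 0.0076223474168849
0.5504380261357755 0.04102347974824029 [[0.5771, 0.0412], [0.5238, 0.0411], [0.5521, 0.0661], [0.5521, 0.0159]]
ring [0.55073711 0.01661633] 0.007565831949371967
0.5509495671979828 0.04102907242366273 [[0.5774, 0.0412], [0.5245, 0.0411], [0.5526, 0.0659], [0.5526, 0.0161]]
[0.5506876  0.04160829 0.05499988]
```

```bash
python3 -m handwheel '[{"gripper":-0.15,"offset":[0,6,0],"rotation":[0,0,0]},{"gripper":-0.15,"offset":[0,12,0],"rotation":[0,0,0]},{"gripper":-0.15,"offset":[0,16,0],"rotation":[0,0,0]},{"gripper":-0.15,"offset":[0,18,0],"rotation":[0,0,0]},{"gripper":-0.15,"offset":[0,18,0],"rotation":[0,0,0]},{"gripper":-0.15,"offset":[0,18,0],"rotation":[0,0,0]},{"gripper":-0.46,"offset":[0,18,0],"rotation":[0,0,0]},{"gripper":-0.46,"offset":[0,18,0],"rotation":[0,0,0]}]' 20
python3 -m handwheel '[{"gripper":-0.46,"offset":[0,0,-10],"rotation":[0,0,0]},{"gripper":-0.46,"offset":[0,0,-20],"rotation":[0,0,0]},{"gripper":-0.46,"offset":[0,0,-40],"rotation":[0,0,0]},{"gripper":-0.46,"offset":[0,0,-60],"rotation":[0,0,0]},{"gripper":-0.46,"offset":[-30,0,-60],"rotation":[0,0,0]},{"gripper":-0.46,"offset":[-60,0,-60],"rotation":[0,0,0]},{"gripper":-0.46,"offset":[-60,0,-60],"rotation":[0,0,0]},{"gripper":-0.46,"offset":[-60,0,-60],"rotation":[0,0,0]}]' 20
python3 - <<'E'
from h import *
c=shot("wrist","w4.png"); o=ctrl.get_obs(); print(o["tool_pos"].round(4))
print(proj(c,[[.5507,.0231,.058],[.5507,.0231,.047]]))
E
```

```text
t: 6.6
tool_pos: [0.5495, 0.0246, 0.0535]
tool_rot: [3.141, -0.001, -0.004]
contact_force: [-0.0, -0.4, 0.5]
opening: 0.0624
grip_force: 0.0
t: 7.6
tool_pos: [0.4917, 0.0249, 0.1162]
tool_rot: [3.141, -0.0, 0.004]
contact_force: [0.3, -0.2, -0.0]
opening: 0.0624
grip_force: 0.0
[0.4918 0.0249 0.116 ]
[[285.12665417 132.74000631]
 [284.96690835 131.90532084]]
```

View pics/w4.png

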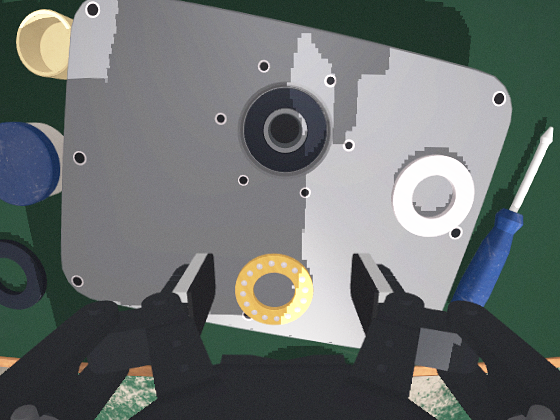

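The dark washer seems to be in the bore, at (285,130), and concentric with the shoulder hole. I'll check its depth from its apparent size and measure the cage.

```bash
cat >> h.py <<'E'
def ell(mask,W,x1,y1,s=.0005,amin=400):
    out=[]
    for k in cv2.findContours(mask.astype(np.uint8),cv2.RETR_LIST,cv2.CHAIN_APPROX_NONE)[0]:
        if cv2.contourArea(k)>amin:
            f=cv2.fitEllipse(k); out.append((round(x1-f[0][1]*s,4),round(y1-f[0][0]*s,4),round(f[1][0]*s*1e3,1),round(f[1][1]*s*1e3,1)))
    return out
E
python3 - <<'E'
from h import *
c=shot("wrist")
for z in(.047,.063):
    im=rect(c,z,.515,.59,-.015,.06); print(z,"dark",ell(im.max(2)<72,0,.59,.06))
cv2.imwrite("pics/d4.png",cv2.resize(rect(c,.047,.515,.59,-.015,.06)[:,:,::-1],None,fx=3,fy=3))
im=rect(c,.064,.40,.49,-.015,.075); h=cv2.cvtColor(im,cv2.COLOR_RGB2HSV)
print("brass",ell((h[...,1]>90)&(abs(h[...,0].astype(int)-20)<10),0,.49,.075))
print(ctrl.get_obs()["tool_pos"])
E
```

```text
0.047 dark [(0.5529, 0.0234, 17.6, 18.5), (0.5501, 0.0246, 44.3, 48.4)]
0.063 dark [(0.5535, 0.0236, 16.4, 17.0), (0.551, 0.0244, 42.1, 44.1)]
brass [(0.4497, 0.0304, 25.9, 27.6), (0.451, 0.0333, 43.4, 55.0)]
[0.49177333 0.02491253 0.11570518]
```

View pics/d4.png

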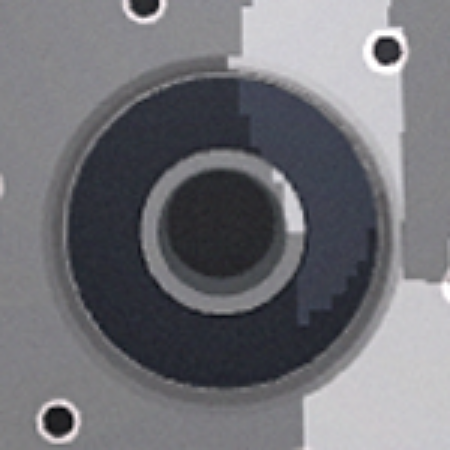

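The washer measures 51.7 mm outside and 27.7 mm inside on the plane 11 mm below the face, so it is flat and home. Next I measure the cage with a wider mask.

```bash
cat >> h.py <<'E'
def hullell(mask,x1,y1,s=.0005):
    m=cv2.morphologyEx(mask.astype(np.uint8),cv2.MORPH_OPEN,np.ones((5,5)))
    k=cv2.convexHull(max(cv2.findContours(m,0,cv2.CHAIN_APPROX_NONE)[0],key=cv2.contourArea))
    h=np.zeros(m.shape,np.uint8); cv2.fillPoly(h,[k],1); k=cv2.findContours(h,0,cv2.CHAIN_APPROX_NONE)[0][0]
    f=cv2.fitEllipse(k); return np.round([x1-f[0][1]*s,y1-f[0][0]*s,f[1][0]*s,f[1][1]*s],4)
E
python3 - <<'E'
from h import *
c=shot("wrist")
im=rect(c,.064,.41,.49,-.01,.075); h=cv2.cvtColor(im,cv2.COLOR_RGB2HSV).astype(int)
for s in(50,70,100): print("brass",hullell((h[...,1]>s)&(abs(h[...,0]-22)<10),.49,.075))
im=rect(c,.063,.46,.56,-.12,-.02)
for s in(225,240): print("bright",hullell(im.min(2)>s,.56,-.02))
E
```

```text
brass [0.4494 0.0305 0.052  0.0534]
brass [0.45   0.031  0.0497 0.0535]
brass [0.4509 0.0345 0.041  0.0546]
bright [ 0.5125 -0.0692  0.0518  0.0521]
bright [ 0.5126 -0.0691  0.0514  0.0517]
```

```bash
python3 -m handwheel '[{"gripper":-0.46,"offset":[-25,-4,0],"rotation":[0,0,0]},{"gripper":-0.46,"offset":[-43,-6,0],"rotation":[0,0,0]},{"gripper":-0.46,"offset":[-43,-6,20],"rotation":[0,0,0]},{"gripper":-0.46,"offset":[-43,-6,40],"rotation":[0,0,0]},{"gripper":-0.46,"offset":[-43,-6,52],"rotation":[0,0,0]},{"gripper":-0.46,"offset":[-43,-6,59.5],"rotation":[0,0,0]},{"gripper":-0.46,"offset":[-43,-6,59.5],"rotation":[0,0,0]},{"gripper":-0.46,"offset":[-43,-6,59.5],"rotation":[0,0,0]}]' 20
python3 -m handwheel '[{"gripper":-0.3,"offset":[0,0,0],"rotation":[0,0,0]},{"gripper":-0.24,"offset":[0,0,0],"rotation":[0,0,0]},{"gripper":-0.22,"offset":[0,0,0],"rotation":[0,0,0]},{"gripper":-0.15,"offset":[0,0,0],"rotation":[0,0,0]},{"gripper":-0.15,"offset":[0,0,0],"rotation":[0,0,0]},{"gripper":-0.15,"offset":[0,0,0],"rotation":[0,0,0]},{"gripper":-0.15,"offset":[0,0,-0.5],"rotation":[0,0,0]},{"gripper":-0.15,"offset":[0,0,-0.5],"rotation":[0,0,0]}]' 20
python3 - <<'E'
from h import *
c=shot("wrist","w5.png"); o=ctrl.get_obs(); T=o["tool_pos"];print(T.round(4))
im=rect(c,.064,.41,.49,-.01,.075); h=cv2.cvtColor(im,cv2.COLOR_RGB2HSV).astype(int)
for s in(50,70,100): print("brass",hullell((h[...,1]>s)&(abs(h[...,0]-22)<10),.49,.075))
E
```

```text
t: 8.75
tool_pos: [0.4483, 0.031, 0.056]
tool_rot: [3.141, -0.0, 0.002]
contact_force: [0.2, -0.5, 0.1]
opening: 0.0622
grip_force: 0.0
t: 9.75
tool_pos: [0.4477, 0.031, 0.0558]
tool_rot: [-3.142, 0.0, -0.0]
contact_force: [0.3, -0.4, 2.3]
opening: 0.0506
grip_force: 20.9
[0.4477 0.031  0.0558]
brass [0.4489 0.0309 0.0513 0.0528]
brass [0.4492 0.0311 0.0505 0.0527]
brass [0.4495 0.0337 0.0441 0.0542]
```

```bash
python3 -m handwheel '[{"gripper":-0.15,"offset":[8,1,0],"rotation":[0,0,0]},{"gripper":-0.15,"offset":[22,2,0],"rotation":[0,0,0]},{"gripper":-0.15,"offset":[40,4,0],"rotation":[0,0,0]},{"gripper":-0.15,"offset":[58,6,0],"rotation":[0,0,0]},{"gripper":-0.15,"offset":[76,8,0],"rotation":[0,0,0]},{"gripper":-0.15,"offset":[86,8,0],"rotation":[0,0,0]},{"gripper":-0.15,"offset":[90,8,0],"rotation":[0,0,0]},{"gripper":-0.15,"offset":[90,8,0],"rotation":[0,0,0]}]' 20
python3 - <<'E'
from h import *
c=shot("wrist","w6.png"); o=ctrl.get_obs(); T=o["tool_pos"];print(T.round(4),o["contact_force"].round(1))
x=T[0]
im=rect(c,.064,.50,.58,-.02,.065); h=cv2.cvtColor(im,cv2.COLOR_RGB2HSV).astype(int)
for s in(50,70): print("brass",hullell((h[...,1]>s)&(abs(h[...,0]-22)<10),.58,.065))
im=rect(c,.058,.50,.60,-.03,.075); print("holes",[e for e in ell(im.max(2)<95,0,.60,.075,amin=20) if e[3]<8])
E
```

```text
t: 10.8
tool_pos: [0.5379, 0.0231, 0.0557]
tool_rot: [-3.142, 0.0, -0.0]
contact_force: [0.8, 0.2, 2.0]
opening: 0.0505
grip_force: 21.1
[0.5377 0.0231 0.0557] [-0.2 -0.   1.2]
brass [0.5398 0.0233 0.0499 0.053 ]
brass [0.5404 0.0265 0.0421 0.0547]
holes [(0.5063, -0.0127, 1.5, 6.3), (0.5592, 0.0615, 4.0, 4.1), (0.5806, -0.0026, 4.0, 4.3), (0.5885, 0.0356, 4.2, 4.4)]
```

```bash
python3 -m handwheel '[{"gripper":-0.15,"offset":[5,0,0],"rotation":[0,0,0]},{"gripper":-0.15,"offset":[9,0,0],"rotation":[0,0,0]},{"gripper":-0.15,"offset":[12,0,0],"rotation":[0,0,0]},{"gripper":-0.15,"offset":[12,0,0],"rotation":[0,0,0]},{"gripper":-0.15,"offset":[12,0,0],"rotation":[0,0,0]},{"gripper":-0.46,"offset":[12,0,0],"rotation":[0,0,0]},{"gripper":-0.46,"offset":[12,0,0],"rotation":[0,0,0]},{"gripper":-0.46,"offset":[12,0,0],"rotation":[0,0,0]}]' 20
python3 -m handwheel '[{"gripper":-0.46,"offset":[0,0,-10],"rotation":[0,0,0]},{"gripper":-0.46,"offset":[0,0,-20],"rotation":[0,0,0]},{"gripper":-0.46,"offset":[0,0,-40],"rotation":[0,0,0]},{"gripper":-0.46,"offset":[0,0,-60],"rotation":[0,0,0]},{"gripper":-0.46,"offset":[-30,20,-60],"rotation":[0,0,0]},{"gripper":-0.46,"offset":[-60,40,-60],"rotation":[0,0,0]},{"gripper":-0.46,"offset":[-60,40,-60],"rotation":[0,0,0]},{"gripper":-0.46,"offset":[-60,40,-60],"rotation":[0,0,0]}]' 20
python3 - <<'E'
from h import *
c=shot("wrist","w7.png"); o=ctrl.get_obs(); print(o["tool_pos"].round(4))
for z in(.053,.064):
    im=rect(c,z,.50,.60,-.03,.075); h=cv2.cvtColor(im,cv2.COLOR_RGB2HSV).astype(int)
    cv2.imwrite("pics/c7_%d.png"%(z*1000),im[:,:,::-1])
    for s in(50,70,100): m=(h[...,1]>s)&(abs(h[...,0]-22)<10); print(z,"brass",hullell(m,.60,.075),ell(m,0,.60,.075))
im=rect(c,.063,.46,.56,-.12,-.02)
for s in(225,240): print("bright",hullell(im.min(2)>s,.56,-.02))
E
```

```text
t: 11.85
tool_pos: [0.5498, 0.023, 0.0559]
tool_rot: [3.142, -0.0, 0.0]
contact_force: [-0.2, -0.2, 0.2]
opening: 0.0618
grip_force: 0.0
t: 12.85
tool_pos: [0.4906, -0.017, 0.1172]
tool_rot: [3.141, -0.001, 0.004]
contact_force: [0.3, 0.1, 0.5]
opening: 0.0623
grip_force: 0.0
[ 0.4907 -0.0168  0.1169]
0.053 brass [0.5514 0.023  0.052  0.0522] [(0.5515, 0.0225, 26.8, 27.3), (0.5514, 0.023, 51.7, 52.0)]
0.053 brass [0.5514 0.023  0.0518 0.0522] [(0.5515, 0.0225, 27.0, 27.5), (0.5514, 0.023, 51.5, 51.9)]
0.053 brass [0.551  0.0285 0.0385 0.0549] [(0.5528, 0.0166, 35.2, 36.4), (0.5514, 0.0229, 51.3, 51.7)]
0.064 brass [0.5518 0.0209 0.0492 0.0494] [(0.5519, 0.0204, 25.4, 26.0), (0.5518, 0.0209, 48.9, 49.2)]
0.064 brass [0.5518 0.0209 0.0489 0.0493] [(0.5519, 0.0204, 25.5, 26.1), (0.5518, 0.0208, 48.7, 49.1)]
0.064 brass [0.5514 0.0263 0.0361 0.0519] [(0.5534, 0.0148, 33.3, 35.1), (0.5518, 0.0208, 48.5, 48.9)]
bright [ 0.5126 -0.0691  0.0516  0.0519]
bright [ 0.5126 -0.0691  0.0513  0.0515]
```

The cage measures 52.0 mm and round on the plane 5 mm below the face, so it is home. The bright washer is next.

```bash
python3 -m handwheel '[{"gripper":-0.46,"offset":[11,26,0],"rotation":[0,0,0]},{"gripper":-0.46,"offset":[22,52,0],"rotation":[0,0,0]},{"gripper":-0.46,"offset":[22,52,20],"rotation":[0,0,0]},{"gripper":-0.46,"offset":[22,52,40],"rotation":[0,0,0]},{"gripper":-0.46,"offset":[22,52,53],"rotation":[0,0,0]},{"gripper":-0.46,"offset":[22,52,61],"rotation":[0,0,0]},{"gripper":-0.46,"offset":[22,52,61],"rotation":[0,0,0]},{"gripper":-0.46,"offset":[22,52,61],"rotation":[0,0,0]}]' 20
python3 -m handwheel '[{"gripper":-0.3,"offset":[0,0,0],"rotation":[0,0,0]},{"gripper":-0.24,"offset":[0,0,0],"rotation":[0,0,0]},{"gripper":-0.22,"offset":[0,0,0],"rotation":[0,0,0]},{"gripper":-0.15,"offset":[0,0,0],"rotation":[0,0,0]},{"gripper":-0.15,"offset":[0,0,0],"rotation":[0,0,0]},{"gripper":-0.15,"offset":[0,0,0],"rotation":[0,0,0]},{"gripper":-0.15,"offset":[0,0,-0.3],"rotation":[0,0,0]},{"gripper":-0.15,"offset":[0,0,-0.3],"rotation":[0,0,0]}]' 20
python3 - <<'E'
from h import *
c=shot("wrist","w8.png"); o=ctrl.get_obs(); print(o["tool_pos"].round(4))
im=rect(c,.063,.475,.55,-.105,-.03)
for s in(215,225,240): print("bright",hullell(im.min(2)>s,.55,-.03))
E
```

```text
t: 13.9
tool_pos: [0.5123, -0.0691, 0.0556]
tool_rot: [3.141, -0.0, 0.002]
contact_force: [0.5, 0.3, 0.3]
opening: 0.0621
grip_force: 0.0
t: 14.9
tool_pos: [0.512, -0.0691, 0.0553]
tool_rot: [3.141, -0.0, 0.001]
contact_force: [0.9, -0.6, 3.2]
opening: 0.0503
grip_force: 21.0
[ 0.512  -0.0691  0.0553]
bright [ 0.5023 -0.0685  0.0623  0.071 ]
bright [ 0.5034 -0.0703  0.0571  0.0705]
bright [ 0.5127 -0.0694  0.051   0.052 ]
```

```bash
python3 -m handwheel '[{"gripper":-0.15,"offset":[4,-10,0],"rotation":[0,0,0]},{"gripper":-0.15,"offset":[12,-29,0],"rotation":[0,0,0]},{"gripper":-0.15,"offset":[20,-48,0],"rotation":[0,0,0]},{"gripper":-0.15,"offset":[28,-67,0],"rotation":[0,0,0]},{"gripper":-0.15,"offset":[34,-82,0],"rotation":[0,0,0]},{"gripper":-0.15,"offset":[37,-89,0],"rotation":[0,0,0]},{"gripper":-0.15,"offset":[38.5,-92,0],"rotation":[0,0,0]},{"gripper":-0.15,"offset":[38.5,-92,0],"rotation":[0,0,0]}]' 20
python3 - <<'E'
from h import *
c=shot("wrist","w9.png"); o=ctrl.get_obs(); print(o["tool_pos"].round(4),o["contact_force"].round(1))
im=rect(c,.063,.51,.59,-.02,.065)
for s in(160,190,225): print("bright",hullell(im.min(2)>s,.59,.065))
im=rect(c,.058,.50,.60,-.03,.075); print("holes",[e for e in ell(im.max(2)<95,0,.60,.075,amin=20) if e[3]<8])
E
```

```text
t: 15.95
tool_pos: [0.5502, 0.0233, 0.055]
tool_rot: [-3.141, 0.001, -0.0]
contact_force: [0.5, 1.8, 3.5]
opening: 0.0502
grip_force: 23.0
[0.5502 0.0232 0.055 ] [0.7 1.1 1.8]
bright [0.5389 0.0231 0.0657 0.0755]
bright [0.5388 0.0231 0.0656 0.0752]
bright [0.5384 0.023  0.0656 0.0741]
holes [(0.5178, -0.0119, 1.7, 5.2), (0.5592, 0.0615, 4.0, 4.1), (0.5805, -0.0028, 3.9, 4.1), (0.5885, 0.0356, 4.2, 4.3)]
```

Tool and holes agree, so I release the washer and retreat.

```bash
python3 -m handwheel '[{"gripper":-0.4,"offset":[0.5,0,0],"rotation":[0,0,0]},{"gripper":-0.46,"offset":[0.5,0,0],"rotation":[0,0,0]},{"gripper":-0.46,"offset":[0.5,0,0],"rotation":[0,0,0]},{"gripper":-0.46,"offset":[0.5,0,-20],"rotation":[0,0,0]},{"gripper":-0.46,"offset":[0,0,-45],"rotation":[0,0,0]},{"gripper":-0.46,"offset":[-30,0,-60],"rotation":[0,0,0]},{"gripper":-0.46,"offset":[-60,0,-60],"rotation":[0,0,0]},{"gripper":-0.46,"offset":[-60,0,-60],"rotation":[0,0,0]}]' 20
python3 - <<'E'
from h import *
c=shot("wrist","w10.png"); o=ctrl.get_obs(); print(o["tool_pos"].round(4))
im=rect(c,.058,.51,.59,-.02,.065)
for s in(200,225,240): print("bright",hullell(im.min(2)>s,.59,.065),ell(im.min(2)>s,0,.59,.065))
cv2.imwrite("pics/f10.png",cv2.resize(im[:,:,::-1],None,fx=3,fy=3))
E
```

```text
t: 17.0
tool_pos: [0.4895, 0.0231, 0.1164]
tool_rot: [3.141, -0.0, 0.003]
contact_force: [0.5, -0.2, 0.3]
opening: 0.0625
grip_force: 0.0
[0.4905 0.023  0.1165]
bright [0.5513 0.0228 0.0509 0.0514] [(0.551, 0.0233, 27.9, 29.2), (0.5513, 0.0227, 50.7, 51.2), (0.5842, 0.0106, 13.4, 18.5)]
bright [0.5541 0.0097 0.0221 0.0501] [(0.5542, 0.0101, 23.6, 46.4)]
bright [0.5541 0.0094 0.0216 0.0498] [(0.5542, 0.0098, 23.0, 46.2)]
```

View pics/f10.png

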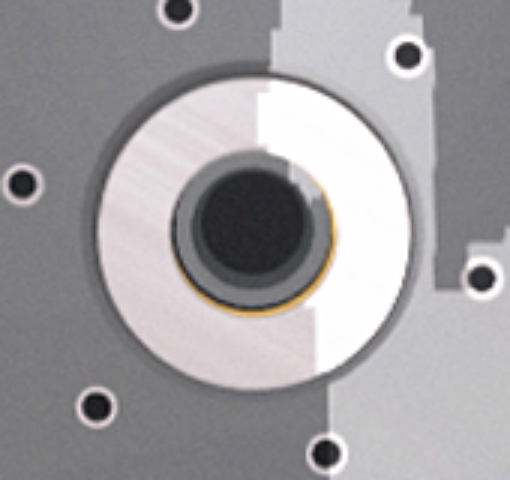

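The bright washer sits concentric in the bore with the chamfer gap even all round. It measures 52 mm on the face plane (pixels 97–411 by 77–389), so it is flat and flush.

```bash
python3 -c "
from station import ctrl
print(ctrl.finish_job())"
```

```text
the job is handed in; nothing more can be done
None
```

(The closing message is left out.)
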